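# Shut the bathing-nook vent flap with the hook pole

### The arm

A 7-joint arm with a two-finger parallel gripper is mounted at the origin on the work surface. World frame = base frame: x ahead of the robot, y to its left, z up, the work surface at z = 0. Lengths are in m, angles in rad, forces in N, time in s.
With the tool pointing down it reaches from about 0.4 to 0.85 m from the base axis. Payload 4.5 kg.
Tool frame: the origin (TCP) lies at the very end of the fingers, on their centre line; the grasp point (between the pads) lies 19 mm behind it (r.grip_point_offset is the distance from the TCP to the grasp point, in m); z points along the fingers, y is the line along which they close (so a half turn about z gives the same grasp; the last joint's range is limited). The gripper opens to 88 mm and grips with 3 to 60 N. Pads are 18 mm wide; open, the fingers measure 123 mm over their backs; the gripper's body (75 mm by 187 mm) begins 45 mm behind the grasp point.
Start: joints at [1.198, 0.689, -0.195, 1.565, 0.157, 0.902, -0.215], TCP at [0.247, -0.574, 0.239] pointing down, gripper open.
Joint ranges: [-3.01, 3.01], [-0.46, 2.08], [-1.47, 1.51], [0.13, 2.56], [-1, 4.14], [0.04, 2.09], [-2.66, 2.66]. Speed limits (rad/s): [2.57, 2.57, 3.14, 3.14, 3.14, 3.14, 3.14].

### API

Orientations are given as a unit quaternion [x, y, z, w].
In Python, from plant import r gives the robot as it stands.
- The arm moves only by the tool carry_out, never from a script. Its argument "rows" is a list of rows, each a list of 3 entries, a list of its own where there are three numbers: the shift along the tool's x, y, z in cm, then the turn, a rotation vector about the tool's x, y, z in degrees, then the closure, from 0 (fully open) to 1 (shut). A call has 1 to 12 rows; each row is the pose to reach, as a shift and turn from the pose commanded when the call began, along the tool's axes at that moment; what a row does not reach only later rows make up. A row lasts 1/10 s, in which the tool goes at most 50 mm and 8.59 degrees, less where a joint would pass 70% of its speed; a pose out of reach is approached as far as the arm can. A call with a gripper value outside its range is refused whole. The fingers move at their own pace and stop on an object; "newtons" is the grip in N (left out, the last holds). Time passes only in rows, so rows that repeat a pose let the fingers close. It gives the time, the measured TCP pose, the force, the opening and the grip force at its end, in the units of the state.
- r.get_state(): the state, without advancing time (a new reading comes with each control period).
- r.snapshot(name): name is "scene" or "top"; returns a dict with "image" (480x640x3 uint8, red, green, blue), "fx", "fy", "cx", "cy" (pixels), "pose" (4x4, takes a point from camera to world coordinates). Camera axes: x right, y up, looking along -z (the intrinsics and any distortion apply to the point x, -y, -z); pixel columns grow to the right and rows downward; lengths in m; the calibration is good to about 2 mm. A picture is of the moment at which its call begins. There is no depth.
- r.finish_job(): hands the job in; it is judged then, once.
The state is a dict: "clock": time; "q": joint angles; "qd": joint speeds; "joint_torque": joint torques, N m; "tool_pos": TCP position; "eef_rot": TCP orientation; "contact_force": force on the tool from outside, world axes, zero at the start; "moment": the same for the moment, N m; "opening": opening from 0.0 (shut) to 1.0 (fully open); "finger_force": force on a finger pad.
Only numpy, scipy, OpenCV 4.12 (cv2) and the standard library are available. Lean on these libraries where they do the work, as an engineer would, in place of code of your own. Each camera call takes 0.05 s, during which the arm holds its last target. There are 200 camera calls.

### The job

Take the wooden hook pole off its forked rest, drop its hook into the brass ring of the open green vent flap and, with the hook in the ring, swing the flap shut. Then unhook the pole and lay it back across both forks of its rest, hook end hanging down as before, leaving the flap shut and the glass jar standing.

Things in the scene. Friction and masses are not known exactly. Their poses are not given: they have to be found in the camera images.
- flap (a joint): Angle of the green vent flap (200 wide, 125 high, 12 mm thick, upper edge 220 mm up) on a whitewashed block 245 mm high. Vertical hinge at the left jamb seen from the robot; 0 = shut (hard stop), growing as the free edge swings out to the robot (clockwise from above), at most 1.4 rad. Stays where left (friction 0.08 N m), no latch. Starts at 0.7 to 1.1.
- ring (a point): Centre of the brass ring eye on the flap, 265 mm above the slab. The ring lies level (hole axis vertical, z up), hole 40 mm across, wire 8 mm thick, nothing above it; a stem from the flap's front face near its free edge meets the ring's side next to the flap. 187 mm from the hinge axis, turns with the flap.
- flap_hinge (a point): Point on the flap's vertical hinge axis, at the height of the ring (265 mm). Its axes turn with the flap: -y runs along the flap to its free edge, -x is the outward normal of its front face, z up. The ring centre is at (-50, -180, 0) mm in it.
- pole_mid (a point): Centre of the hook pole's shaft, to be grasped from above: light wooden bar 400 mm long, 18 x 18 mm square, 0.15 kg, balanced within 40 mm of this point. x along the shaft towards the hook, z up. At the start it lies level in the rest, 84 mm above the slab, with about 100 mm of free shaft to either side before the forks; the plank below is 12 mm high.
- hook_tip (a point): Lower tip of the steel hook at the pole's end: a straight 8 mm round pin that points down, at 215 mm from pole_mid along its x, the tip 64 mm below the shaft's centre line (55 mm below the shaft's underside). Same axes as pole_mid.
- rest_mid (a point): Fixed dark wooden rest: the point midway between its two forks, 84 mm above the slab; pole_mid starts within 12 mm of it. x along the pole, z up. The forks stand 120 mm to either side along x; each is a flat seat 75 mm above the slab, 58 mm wide across the pole, between side horns that rise 18 mm.
- jar: Bystander: closed glass jar with a blue twist cap, 68 mm across, 100 mm high; origin at the centre of its underside, z axis up. Must stay standing.

How it is judged:
On the way, in this order (a step that is already met when the one before it is completed fails the run):
1. the hook hangs down inside the ring (horizontal distance between hook_tip and ring below 0.024 m and z of hook_tip in the frame of ring between -0.06 and -0.004 m), for 0.2 s.
2. the flap is shut while the hook is still in the ring (all of step 1 and value of joint flap below 0.175 rad), for 0.1 s.
At the end, for the whole second after the job is handed in: The flap is shut to within 10 degrees (0.175 rad); the pole lies level in both forks of its rest, hook down (either way round), its middle within 50 mm of the rest's middle and within 10 mm of its first height, in line with the rest within 0.2 rad and upright within 0.2 rad; the jar stands (value of joint flap below 0.175 rad and horizontal distance between pole_mid and rest_mid below 0.05 m and z of pole_mid in the frame of rest_mid between -0.01 and 0.01 m and angle between the x axis of pole_mid and the x axis of rest_mid, either way round below 0.2 rad and angle between pole_mid's own z axis and vertical below 0.2 rad and angle between jar's own z axis and vertical below 0.3 rad); the robot touches nothing.
It fails at once if the glass jar is knocked over (angle between jar's own z axis and vertical above 0.6 rad).
It also fails if it takes over 53 s, if anything falls off the work surface, if the arm or the gripper's body presses on something with over 40 N, if the wrist force passes 120 N, or if a joint passes its speed limit or range.

## Working session

There is one attempt and no reset: what is moved stays moved. The work goes in short steps, Python scripts to look and compute and a tool call to move; the robot and the scene stay as the last step left them, time stands still between calls to the robot, and variables do not carry over. Pictures are saved under pics/ and viewed, at most 12 in all, crops included, and the job is handed in when it is done.

Besides the shell and the picture viewer there is one more tool, called as name([rows], argument=value, ...), one row to a line, values as JSON. carry_out: Moves the arm, as the interface text tells. Its arguments: {"type":"object","properties":{"rows":{"type":"array"},"newtons":{"type":"number"}},"required":["rows"]}

```bash
mkdir -p pics; ls; python3 - <<'E'
from plant import r
import cv2,pickle
d={}
for n in("scene","top"):
    s=r.snapshot(n);d[n]=s;cv2.imwrite(f"pics/{n}0.png",s["image"][...,::-1]);print(n,{k:v for k,v in s.items() if k!="image"})
pickle.dump(d,open("s0.pkl","wb"));print(r.get_state())
E
```

```text
pics
scene {'fx': 464.2365706878273, 'fy': 464.2365706878273, 'cx': 325.3828140214885, 'cy': 242.8634428163518, 'pose': array([[-0.89784818, -0.37589489,  0.22928515,  0.73392663],
       [ 0.44028928, -0.76205329,  0.47478431,  0.52944556],
       [-0.0037415 ,  0.52723602,  0.84971065,  1.04780698],
       [ 0.        ,  0.        ,  0.        ,  1.        ]])}
top {'fx': 457.1062429839424, 'fy': 457.1062429839424, 'cx': 321.68556987062146, 'cy': 235.1762911314803, 'pose': array([[-3.65794490e-04,  9.86263131e-01, -1.65181421e-01,
         3.61110374e-01],
       [-9.99974606e-01, -1.53636705e-03, -6.95887571e-03,
         3.45654532e-02],
       [-7.11706184e-03,  1.65174680e-01,  9.86238649e-01,
         1.08348451e+00],
       [ 0.00000000e+00,  0.00000000e+00,  0.00000000e+00,
         1.00000000e+00]])}
{'clock': 0.1, 'q': array([ 1.19779578,  0.68988421, -0.19454707,  1.56622393,  0.15729504,
        0.90248702, -0.21510837]), 'qd': array([ 0.00016491, -0.00142221,  0.00037816, -0.00209332, -0.00043644,
       -0.00055668,  0.00147685]), 'joint_torque': array([-4.31673863e-03, -5.28500462e+01, -1.27192866e+00, -1.53836131e+01,
       -5.25939174e-02,  1.94019995e-03,  4.48679498e-05]), 'tool_pos': array([ 0.24705135, -0.57349455,  0.23800512]), 'eef_rot': array([ 9.79376609e-01,  2.02041600e-01, -2.09467036e-04, -7.77739365e-04]), 'contact_force': array([-0.2482703 , -0.22973621,  0.77137978]), 'moment': array([-0.02270352,  0.03500957, -0.01842671]), 'finger_force': 0.0, 'opening': 0.9998368403933887}
```

View pics/scene0.png

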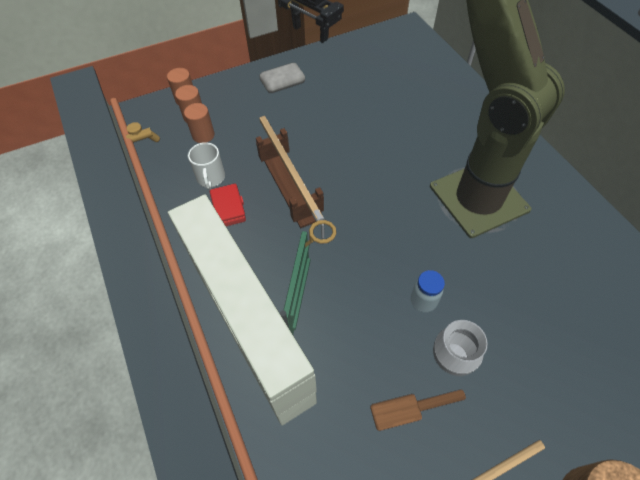

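View pics/top0.png

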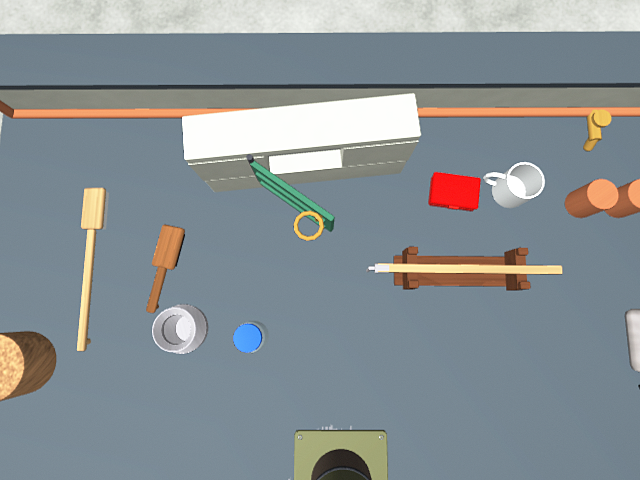

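The top view shows the pole along the row from (370,268) to (562,270), hook end on the left, with the forks at columns 410 and 517. The ring is near (308,225), the hinge near (251,159) and the jar cap at (249,338). Scene view: ring near (322,232).

```bash
cat > h.py <<'E'
import numpy as np,cv2
def ray(s,u,v):
    d=np.array([(u-s["cx"])/s["fx"],-(v-s["cy"])/s["fy"],-1.]);P=s["pose"];return P[:3,3],P[:3,:3]@d
def onz(s,uv,z):
    o,d=ray(s,*uv);return o+d*(z-o[2])/d[2]
def proj(s,p):
    P=s["pose"];c=P[:3,:3].T@(np.array(p)-P[:3,3]);return np.array([s["cx"]-s["fx"]*c[0]/c[2],s["cy"]+s["fy"]*c[1]/c[2]])
def mask(s,lo,hi,box):
    h=cv2.cvtColor(s["image"],cv2.COLOR_RGB2HSV);m=cv2.inRange(h,lo,hi);k=np.zeros_like(m);x0,y0,x1,y1=box;k[y0:y1,x0:x1]=m[y0:y1,x0:x1];return k
def big(m):
    c,_=cv2.findContours(m,cv2.RETR_EXTERNAL,cv2.CHAIN_APPROX_NONE);return max(c,key=cv2.contourArea)
E
python3 - <<'E'
import pickle;from h import *
d=pickle.load(open("s0.pkl","rb"))
t,s=d["top"],d["scene"]
for S,b in((t,(285,205,330,245)),(s,(300,215,342,248))):
    c=big(mask(S,(10,110,90),(28,255,255),b));e=cv2.fitEllipse(c);print("ring",e,onz(S,e[0],.265))
c=big(mask(t,(10,60,120),(28,255,255),(360,255,570,280)));q=cv2.minAreaRect(c);print(q);
pt=np.array([c[c[:,0,0]==x,0,1].mean() for x in(385,400,470,540,555)]);print(pt)
print("x range",c[:,0,0].min(),c[:,0,0].max())
for u in((c[:,0,0].min(),pt[0]),(c[:,0,0].max(),pt[-1])):print("pole end",onz(t,u,.093))
print("tip end",onz(t,(369,268),.084))
for u in((410,250),(410,286),(523,252),(522,287)):print("fork",onz(t,u,.09))
c=big(mask(t,(105,150,80),(125,255,255),(225,315,275,360)));e=cv2.minEnclosingCircle(c);print("jar",e,onz(t,e[0],.1))
print("hinge",onz(t,(251,158),.22),"free edge",onz(t,(332,220),.22))
for u in((183,117),(417,96),(420,136),(188,160)):print("block",onz(t,u,.245))
m=big(mask(t,(60,80,30),(90,255,255),(230,140,350,240)));print(cv2.boxPoints(cv2.minAreaRect(m)))
i=t["image"];a=cv2.resize(i[140:300,230:430],(800,640)[:2],interpolation=cv2.INTER_CUBIC)[:600];cv2.imwrite("pics/z.png",a[...,::-1])
E
```

```text
ring ((308.40411376953125, 225.12405395507812), (28.58098030090332, 29.615095138549805), 56.46739196777344) [0.51680996 0.06454202 0.265     ]
ring ((320.91619873046875, 232.13558959960938), (21.70185661315918, 29.816246032714844), 66.48403930664062) [0.51956795 0.06524256 0.265     ]
((470.0, 267.0), (24.0, 184.0), 90.0)
[267.25       265.66666667 268.         269.         269.        ]
x range 378 562
pole end [ 0.45625408 -0.08060653  0.093     ]
pole end [ 0.45204486 -0.47801448  0.093     ]
tip end [ 0.45549396 -0.06193393  0.084     ]
fork [ 0.49430609 -0.15172067  0.09      ]
fork [ 0.41587398 -0.14919226  0.09      ]
fork [ 0.48957701 -0.39796183  0.09      ]
fork [ 0.41354491 -0.39027024  0.09      ]
jar ((247.2058868408203, 337.691162109375), 14.506355285644531) [0.30727783 0.19836685 0.1       ]
hinge [0.66036914 0.18009498 0.22      ] free edge [0.53533442 0.02078356 0.22      ]
block [0.73544714 0.3106407  0.245     ]
block [ 0.77738253 -0.14613166  0.245     ]
block [ 0.69501996 -0.14904142  0.245     ]
block [0.64804656 0.29667885 0.245     ]
[[243.42282 172.39597]
 [252.72482 159.10736]
 [338.7651  219.33554]
 [329.4631  232.62415]]
```

View pics/z.png

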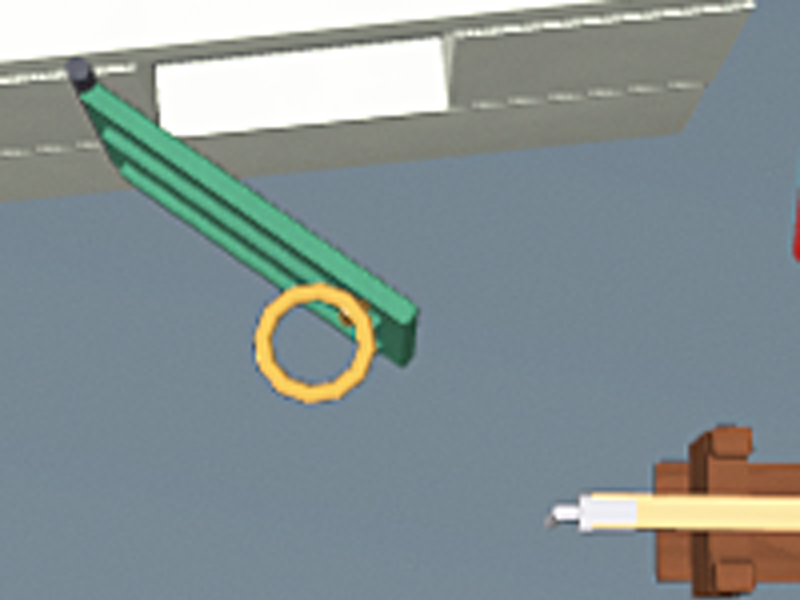

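The zoom confirms the ring centre near (0.518, 0.065), the flap about 0.74 rad open, and the pole lying along world y. I'll go above the pole now.

carry_out([
  [[3, -2, 0], [0, 0, -6], 0],
  [[7, -4, 0], [0, 0, -14], 0],
  [[11, -6.5, 0], [0, 0, -22], 0],
  [[15, -9, 0], [0, 0, -30], 0],
  [[19, -11.5, 0], [0, 0, -38], 0],
  [[23, -14, 0], [0, 0, -46], 0],
  [[27, -16.5, 0], [0, 0, -54], 0],
  [[29.5, -18, 0], [0, 0, -61], 0],
  [[30.7, -18.9, 0], [0, 0, -66], 0],
  [[30.7, -18.9, 0], [0, 0, -66], 0],
  [[30.7, -18.9, 0], [0, 0, -66], 0],
], newtons=40)

```text
clock: 1.2
tool_pos: [0.4538, -0.2797, 0.2384]
eef_rot: [0.712, 0.702, -0.001, -0.0]
contact_force: [0.6, -0.3, -0.1]
opening: 0.998
finger_force: 0.0
```

```bash
python3 - <<'E'
from plant import r
import cv2
s=r.snapshot("top");cv2.imwrite("pics/t1.png",s["image"][...,::-1])
E
```

```text
(no output)
```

View pics/t1.png

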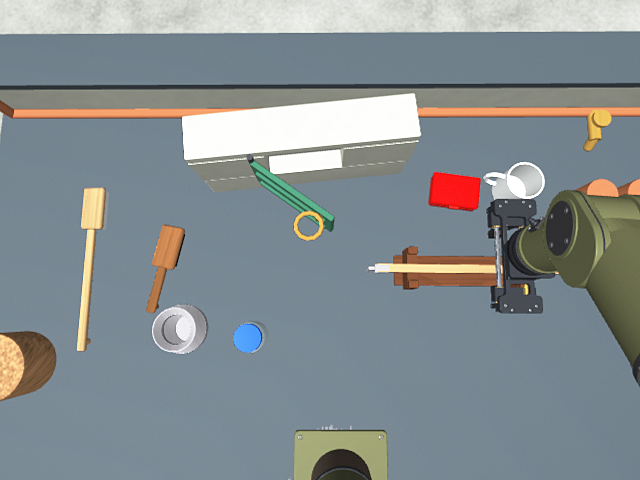

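The gripper sits over the pole's middle, aligned with the shaft. Next I descend and grip.

carry_out([
  [[0.3, 0, 4], [0, 0, 0], 0],
  [[0.3, 0, 8.5], [0, 0, 0], 0],
  [[0.3, 0, 12.5], [0, 0, 0], 0],
  [[0.3, 0, 15.5], [0, 0, 0], 0],
  [[0.3, 0, 17.3], [0, 0, 0], 0],
  [[0.3, 0, 17.3], [0, 0, 0], 0.3],
  [[0.3, 0, 17.3], [0, 0, 0], 0.6],
  [[0.3, 0, 17.3], [0, 0, 0], 0.9],
  [[0.3, 0, 17.3], [0, 0, 0], 1],
  [[0.3, 0, 17.3], [0, 0, 0], 1],
  [[0.3, 0, 17.3], [0, 0, 0], 1],
  [[0.3, 0, 17.3], [0, 0, 0], 1],
], newtons=40)

```text
clock: 2.45
tool_pos: [0.4547, -0.2761, 0.066]
eef_rot: [0.711, 0.703, 0.0, 0.0]
contact_force: [-0.0, 0.5, 0.6]
opening: 0.39
finger_force: 0.0
```

carry_out([
  [[0, 0, 0], [0, 0, 0], 1],
  [[0, 0, 0], [0, 0, 0], 1],
  [[0, 0, 0], [0, 0, 0], 1],
  [[0, 0, 0], [0, 0, 0], 1],
  [[0, 0, 0], [0, 0, 0], 1],
  [[0, 0, 0], [0, 0, 0], 1],
])

```text
clock: 3.05
tool_pos: [0.4547, -0.2759, 0.0658]
eef_rot: [0.711, 0.703, 0.0, 0.0]
contact_force: [1.4, -0.1, 0.6]
opening: 0.196
finger_force: 40.0
```

carry_out([
  [[0, 0, -2], [0, 0, 0], 1],
  [[0, 0, -6], [0, 0, 0], 1],
  [[0, 0, -10], [0, 0, 0], 1],
  [[0, 0, -14], [0, 0, 0], 1],
  [[0, 0, -18], [0, 0, 0], 1],
  [[0, 0, -22], [0, 0, 0], 1],
  [[0, 0, -26], [0, 0, 0], 1],
  [[0, 0, -28.5], [0, 0, 0], 1],
  [[0, 0, -29.5], [0, 0, 0], 1],
  [[0, 0, -29.5], [0, 0, 0], 1],
  [[0, 0, -29.5], [0, 0, 0], 1],
])

```text
clock: 4.15
tool_pos: [0.4534, -0.2758, 0.359]
eef_rot: [0.711, 0.703, -0.001, -0.001]
contact_force: [-0.8, -0.4, -1.1]
opening: 0.198
finger_force: 40.0
```

```bash
python3 - <<'E'
from plant import r
import cv2,pickle,numpy as np
s=r.snapshot("top");c=r.snapshot("scene");pickle.dump((s,c),open("s2.pkl","wb"))
a=cv2.resize(s["image"][180:300,260:460],(800,480));b=c["image"][80:330,150:470];b=cv2.resize(b,(640,500))
cv2.imwrite("pics/t2.png",a[...,::-1]);cv2.imwrite("pics/c2.png",b[...,::-1])
E
```

```text
(no output)
```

View pics/t2.png

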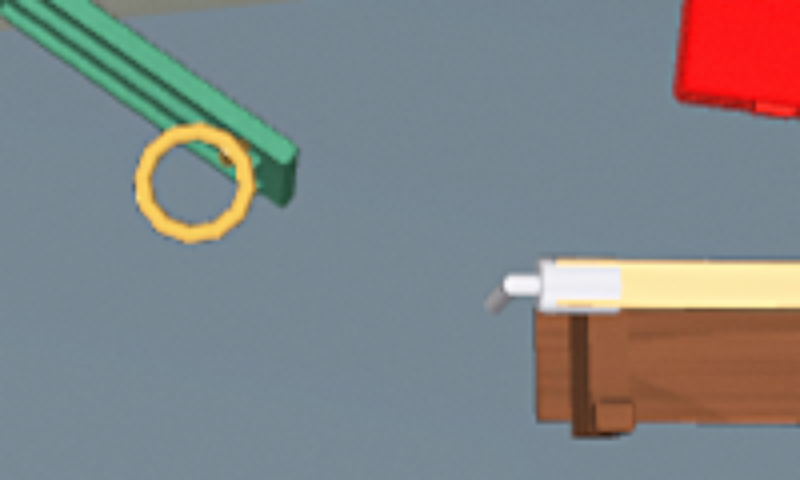

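View pics/c2.png

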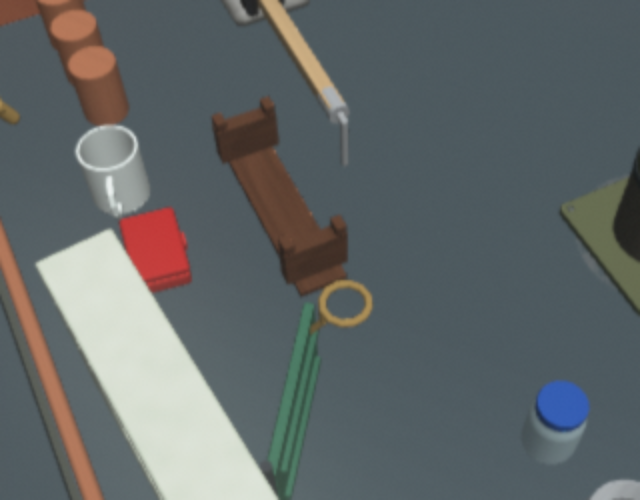

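In the top crop the pin's tip is at (492,306), i.e. full image (383,256.5). In the scene crop it is at (345,163), i.e. (322.5,161.5). The ring is unchanged.

```bash
cat >> h.py <<'E'
def tri(s1,a,s2,b):
    A=np.zeros((3,3));y=np.zeros(3);R=[]
    for s,u in((s1,a),(s2,b)):
        o,d=ray(s,*u);d=d/np.linalg.norm(d);M=np.eye(3)-np.outer(d,d);A+=M;y+=M@o
    p=np.linalg.solve(A,y);return p,proj(s1,p)-a,proj(s2,p)-b
E
python3 - <<'E'
import pickle;from h import *
t,s=pickle.load(open("s2.pkl","rb"))
print("tip",tri(t,(383,256.5),s,(322.5,161.5)))
print("tip expected from tcp",proj(t,(.4564,-.061,.314)),proj(s,(.4564,-.061,.314)))
print("ring",tri(t,(308.4,225.1),s,(320.9,232.1)))
E
```

```text
tip (array([ 0.45313611, -0.06369639,  0.31300278]), array([-0.09749676,  0.13366329]), array([-0.13000812, -0.03301894]))
tip expected from tcp [381.33882074 254.6494598 ] [321.52275724 162.54740908]
ring (array([0.51811986, 0.06412359, 0.26225466]), array([ 0.28969556, -0.39958134]), array([0.43619532, 0.09709072]))
```

carry_out([
  [[2, 1, 0], [0, 0, 0], 1],
  [[5, 2.5, 0], [0, 0, 0], 1],
  [[8, 4, 0], [0, 0, 0], 1],
  [[11, 5.4, 0], [0, 0, 0], 1],
  [[12.4, 6, 0], [0, 0, 0], 1],
  [[12.8, 6.3, 0], [0, 0, 0], 1],
  [[12.8, 6.3, 0], [0, 0, 0], 1],
  [[12.8, 6.3, 0], [0, 0, 0], 1],
])

```text
clock: 5.05
tool_pos: [0.5183, -0.1508, 0.3602]
eef_rot: [0.712, 0.702, -0.001, -0.0]
contact_force: [-0.2, -0.5, -1.5]
opening: 0.195
finger_force: 40.0
```

```bash
python3 - <<'E'
from plant import r
import cv2,pickle,numpy as np
from h import *
s=r.snapshot("top");c=r.snapshot("scene");pickle.dump((s,c),open("s3.pkl","wb"))
a=cv2.resize(s["image"][180:260,270:370],(400,320));b=cv2.resize(c["image"][180:260,270:370],(400,320))
cv2.imwrite("pics/t3.png",np.hstack([a,b])[...,::-1]);print(r.get_state()["tool_pos"])
print(proj(s,(.518,.0645,.313)),proj(c,(.518,.0645,.313)))
E
```

```text
[ 0.51835246 -0.15065509  0.36049359]
[307.43302678 219.22773161] [321.18379274 217.92323783]
```

View pics/t3.png

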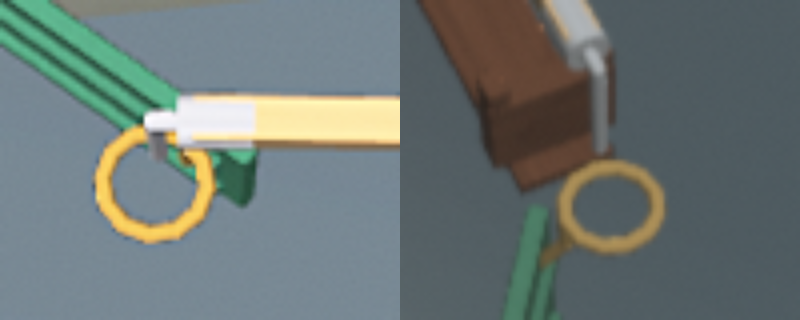

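The pin tip is at about (309.5,219.5) in the top view and (320.3,217.8) in the scene view. That is within 3 mm of plumb over the ring, so I nudge 2 mm along and go down.

carry_out([
  [[0.2, 0, 1], [0, 0, 0], 1],
  [[0.2, 0, 2.5], [0, 0, 0], 1],
  [[0.2, 0, 4], [0, 0, 0], 1],
  [[0.2, 0, 5.5], [0, 0, 0], 1],
  [[0.2, 0, 7], [0, 0, 0], 1],
  [[0.2, 0, 7.9], [0, 0, 0], 1],
  [[0.2, 0, 7.9], [0, 0, 0], 1],
  [[0.2, 0, 7.9], [0, 0, 0], 1],
  [[0.2, 0, 7.9], [0, 0, 0], 1],
  [[0.2, 0, 7.9], [0, 0, 0], 1],
  [[0.2, 0, 7.9], [0, 0, 0], 1],
])

```text
clock: 6.25
tool_pos: [0.5193, -0.1467, 0.2822]
eef_rot: [0.711, 0.703, 0.0, 0.0]
contact_force: [-0.1, -1.1, -2.2]
opening: 0.202
finger_force: 40.0
```

```bash
python3 - <<'E'
from plant import r
import cv2,pickle,numpy as np
from h import *
s=r.snapshot("top");c=r.snapshot("scene")
a=cv2.resize(s["image"][180:260,270:370],(400,320));b=cv2.resize(c["image"][180:260,270:370],(400,320))
cv2.imwrite("pics/t4.png",np.hstack([a,b])[...,::-1]);print(r.get_state()["tool_pos"],r.get_state()["contact_force"])
# ring path from arc about hinge
for H in((.665,.178),(.662,.181)):
  H=np.array(H);p=np.array([.518,.0645])-H;a0=np.degrees(np.arctan2(p[1],p[0]));
  print(np.hypot(*p),a0)
  for a in(-141.8,-134,-126,-118,-110,-100):
    q=H+.187*np.array([np.cos(np.radians(a)),np.sin(np.radians(a))]);print(a,(q-[.518,.0645]).round(4))
E
```

```text
[ 0.51922583 -0.14673762  0.28199925] [ 0.68260151  0.51896611 -1.62205538]
0.1857182005081893 -142.32795214554974
-141.8 [ 0.     -0.0021]
-134 [ 0.0171 -0.021 ]
-126 [ 0.0371 -0.0378]
-118 [ 0.0592 -0.0516]
-110 [ 0.083  -0.0622]
-100 [ 0.1145 -0.0707]
0.18522486334183108 -141.02617923488407
-141.8 [-0.003   0.0009]
-134 [ 0.0141 -0.018 ]
-126 [ 0.0341 -0.0348]
-118 [ 0.0562 -0.0486]
-110 [ 0.08   -0.0592]
-100 [ 0.1115 -0.0677]
```

View pics/t4.png

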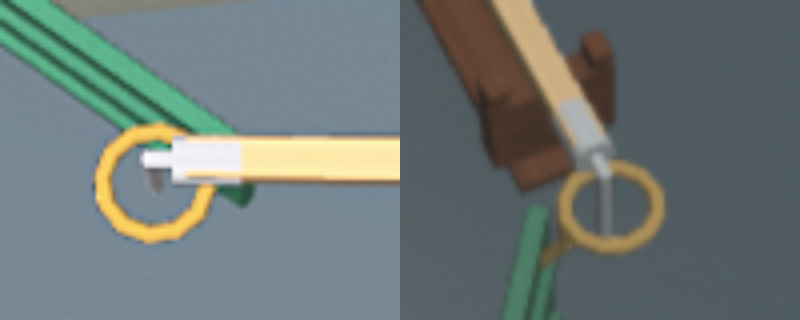

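The pin stands inside the ring in both views: top crop tip (155,188) in the hole centred at (154,183). Now I swing the flap along its arc.

carry_out([
  [[-0.9, 0.8, 0], [0, 0, 0], 1],
  [[-1.9, 1.5, 0], [0, 0, 0], 1],
  [[-2.8, 2.5, 0], [0, 0, 0], 1],
  [[-3.6, 3.5, 0], [0, 0, 0], 1],
  [[-4.3, 4.7, 0], [0, 0, 0], 1],
  [[-4.9, 5.8, 0], [0, 0, 0], 1],
  [[-5.5, 7, 0], [0, 0, 0], 1],
  [[-5.9, 8.2, 0], [0, 0, 0], 1],
  [[-6.4, 9.8, 0], [0, 0, 0], 1],
  [[-6.8, 11, 0], [0, 0, 0], 1],
  [[-6.8, 11.4, 0], [0, 0, 0], 1],
  [[-6.8, 11.4, 0], [0, 0, 0], 1],
])

```text
clock: 7.55
tool_pos: [0.6326, -0.2167, 0.2811]
eef_rot: [0.712, 0.703, -0.0, -0.0]
contact_force: [-0.6, 0.1, -2.0]
opening: 0.199
finger_force: 40.0
```

carry_out([
  [[0, 0.4, 0], [0, 0, 0], 1],
  [[-0.1, 0.7, 0], [0, 0, 0], 1],
  [[-0.1, 0.9, 0], [0, 0, 0], 1],
  [[-0.1, 0.9, 0], [0, 0, 0], 1],
  [[-0.1, 0.9, 0], [0, 0, 0], 1],
  [[-0.1, 0.9, 0], [0, 0, 0], 1],
])

```text
clock: 8.15
tool_pos: [0.6412, -0.2172, 0.2818]
eef_rot: [0.711, 0.703, -0.0, 0.0]
contact_force: [-1.0, -0.5, -1.9]
opening: 0.199
finger_force: 40.0
```

```bash
python3 - <<'E'
from plant import r
import cv2,pickle,numpy as np
from h import *
s=r.snapshot("top");c=r.snapshot("scene")
a=cv2.resize(s["image"][130:230,240:365],(400,320));b=cv2.resize(c["image"][160:260,240:365],(400,320))
cv2.imwrite("pics/t5.png",np.hstack([a,b])[...,::-1]);print(r.get_state()["tool_pos"],r.get_state()["contact_force"])
E
```

```text
[ 0.64117222 -0.21723028  0.28183323] [ 0.04644784  0.23962879 -1.0804993 ]
```

View pics/t5.png

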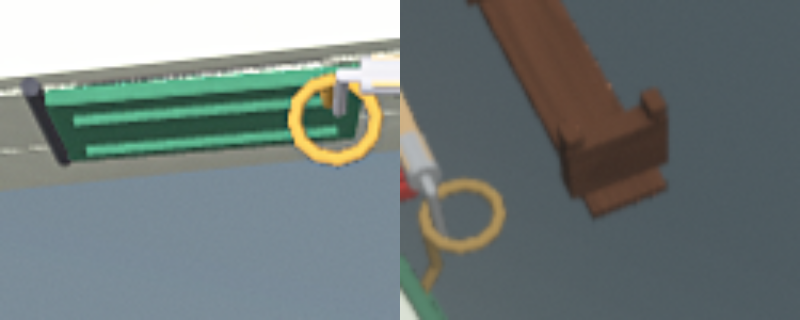

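The pin is still in the ring at crop (340,108), and the flap is nearly flush with the block. There's no stop force yet, so I press slightly further.

carry_out([
  [[0, 0.3, 0], [0, 0, 0], 1],
  [[0, 0.6, 0], [0, 0, 0], 1],
  [[0, 0.6, 0], [0, 0, 0], 1],
  [[0, 0.6, 0], [0, 0, 0], 1],
  [[0, 0.6, 0], [0, 0, 0], 1],
])

```text
clock: 8.75
tool_pos: [0.6471, -0.2173, 0.2816]
eef_rot: [0.711, 0.703, -0.0, -0.0]
contact_force: [-1.7, -0.8, -1.2]
opening: 0.199
finger_force: 40.1
```

```bash
python3 - <<'E'
from plant import r
from h import *
s=r.snapshot("top");st=r.get_state();print(st["tool_pos"],st["contact_force"],st["moment"])
c=big(mask(s,(10,110,90),(28,255,255),(320,145,358,190)));e=cv2.fitEllipse(c);q=onz(s,e[0],.265)[:2];print(e,q)
for H in((.665,.178),(.662,.181)):
  p=q-H;print(np.hypot(*p),"flap",np.radians(-99.9)-np.arctan2(p[1],p[0]))
E
```

```text
[ 0.64711405 -0.21724811  0.28166059] [-1.15641189 -0.31864536 -1.66860345] [-0.16324222  0.17213984  0.22623954]
((344.2594909667969, 165.2865447998047), (24.824907302856445, 26.18503761291504), 115.431640625) [ 0.63011908 -0.00175473]
0.18310772822170407 flap 0.01887771972341512
0.18551464355273492 flap -7.904610625431019e-05
```

The flap is shut (about 0 to 0.02 rad, stop felt). I centre the pin in the hole and lift it straight out.

carry_out([
  [[0, -0.6, 0], [0, 0, 0], 1],
  [[0, -1.3, 0], [0, 0, 0], 1],
  [[0, -1.3, 0], [0, 0, 0], 1],
  [[0, -1.3, -1], [0, 0, 0], 1],
  [[0, -1.3, -2.5], [0, 0, 0], 1],
  [[0, -1.3, -4.5], [0, 0, 0], 1],
  [[0, -1.3, -6.5], [0, 0, 0], 1],
  [[0, -1.3, -8.5], [0, 0, 0], 1],
  [[0, -1.3, -9.5], [0, 0, 0], 1],
  [[0, -1.3, -9.5], [0, 0, 0], 1],
])

```text
clock: 9.8
tool_pos: [0.6352, -0.2169, 0.3788]
eef_rot: [0.711, 0.703, 0.001, 0.002]
contact_force: [0.4, -0.2, -2.5]
opening: 0.196
finger_force: 40.0
```

```bash
python3 - <<'E'
from plant import r
from h import *
s=r.snapshot("top");st=r.get_state();print(st["tool_pos"],st["contact_force"])
cv2.imwrite("pics/t6.png",s["image"][...,::-1])
c=big(mask(s,(10,110,90),(28,255,255),(320,145,358,190)));e=cv2.fitEllipse(c);q=onz(s,e[0],.265)[:2];print(e,q)
E
```

```text
[ 0.63450876 -0.2170254   0.37724306] [ 1.04442819  0.45600558 -2.16505177]
((344.2249755859375, 164.77899169921875), (27.70781707763672, 27.804996490478516), 166.8767547607422) [ 0.63110314 -0.00169883]
```

View pics/t6.png

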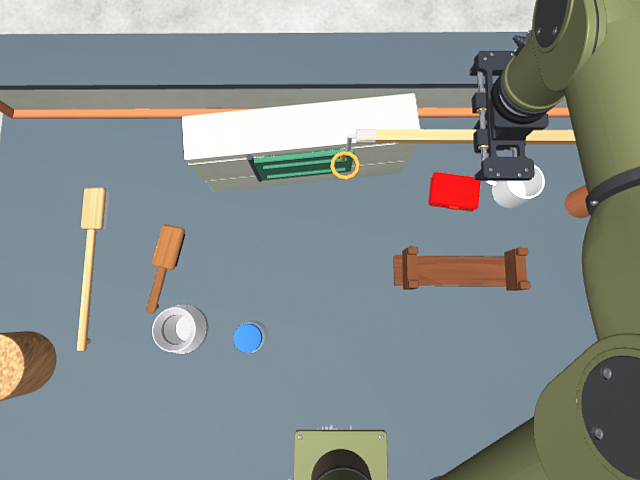

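The flap is shut, the pole is free with its tip at (348,158) above the ring, and the jar is standing. I'll carry the pole back over the rest.

carry_out([
  [[-1, -3, 0], [0, 0, 0], 1],
  [[-2.5, -7.5, 0], [0, 0, 0], 1],
  [[-4, -12, 0], [0, 0, 0], 1],
  [[-5.5, -16, 0], [0, 0, 0], 1],
  [[-6.1, -18, 1], [0, 0, 0], 1],
  [[-6.1, -18, 5], [0, 0, 0], 1],
  [[-6.1, -18, 9.5], [0, 0, 0], 1],
  [[-6.1, -18, 14], [0, 0, 0], 1],
  [[-6.1, -18, 18.5], [0, 0, 0], 1],
  [[-6.1, -18, 23], [0, 0, 0], 1],
  [[-6.1, -18, 25], [0, 0, 0], 1],
  [[-6.1, -18, 25], [0, 0, 0], 1],
])

```text
clock: 11.05
tool_pos: [0.4508, -0.2747, 0.1233]
eef_rot: [0.711, 0.703, -0.001, -0.004]
contact_force: [0.2, 0.5, -0.5]
opening: 0.198
finger_force: 40.0
```

```bash
python3 - <<'E'
from plant import r
import pickle
from h import *
s=r.snapshot("top");st=r.get_state();print(st["tool_pos"],st["eef_rot"],st["contact_force"])
# shaft centre line on the hook side, at the height of its top
z=st["tool_pos"][2]+.019+.009
for x in (385,400,420,440,460):
  m=mask(s,(10,40,150),(30,255,255),(x,230,x+2,300));ys=np.nonzero(m)[0];print(x,ys.min(),ys.max(),onz(s,(x,ys.mean()),z)) if len(ys) else 0
E
```

```text
[ 0.45235301 -0.275261    0.12531172] [ 7.11244992e-01  7.02941453e-01 -5.57149476e-04 -1.88790848e-03] [-0.26810779  0.36766412 -0.3301319 ]
385 262 271 [ 0.45197737 -0.08787831  0.15331172]
400 256 284 [ 0.44546932 -0.11822461  0.15331172]
420 256 284 [ 0.44674404 -0.15891192  0.15331172]
440 257 284 [ 0.44309596 -0.19938099  0.15331172]
460 257 284 [ 0.44445714 -0.24002453  0.15331172]
```

carry_out([
  [[0, 0.1, 1.5], [0, 0, 0], 1],
  [[0, 0.1, 3], [0, 0, 0], 1],
  [[0, 0.1, 4.5], [0, 0, 0], 1],
  [[0, 0.1, 5.4], [0, 0, 0], 1],
  [[0, 0.1, 5.8], [0, 0, 0], 1],
  [[0, 0.1, 5.8], [0, 0, 0], 1],
  [[0, 0.1, 5.8], [0, 0, 0], 1],
])

```text
clock: 11.8
tool_pos: [0.455, -0.2762, 0.0695]
eef_rot: [0.711, 0.703, 0.0, 0.001]
contact_force: [0.0, 0.0, -1.6]
opening: 0.198
finger_force: 40.0
```

carry_out([
  [[0, 0, 0.2], [0, 0, 0], 1],
  [[0, 0, 0.3], [0, 0, 0], 1],
  [[0, 0, 0.4], [0, 0, 0], 1],
  [[0, 0, 0.4], [0, 0, 0], 1],
  [[0, 0, 0.4], [0, 0, 0], 1],
])

```text
clock: 12.3
tool_pos: [0.4548, -0.2762, 0.0657]
eef_rot: [0.711, 0.703, -0.0, 0.001]
contact_force: [-1.2, -0.2, 7.1]
opening: 0.2
finger_force: 40.0
```

Seated (7 N upward). I open gently, then rise.

carry_out([
  [[0, 0, 0], [0, 0, 0], 0.7],
  [[0, 0, 0], [0, 0, 0], 0.5],
  [[0, 0, 0], [0, 0, 0], 0.3],
  [[0, 0, 0], [0, 0, 0], 0.2],
  [[0, 0, 0], [0, 0, 0], 0.2],
  [[0, 0, 0], [0, 0, 0], 0.2],
  [[0, 0, 0], [0, 0, 0], 0.2],
  [[0, 0, 0], [0, 0, 0], 0.2],
  [[0, 0, 0], [0, 0, 0], 0.2],
  [[0, 0, 0], [0, 0, 0], 0.2],
])

```text
clock: 13.3
tool_pos: [0.4545, -0.276, 0.0647]
eef_rot: [0.711, 0.703, -0.0, 0.0]
contact_force: [0.4, 0.2, 0.3]
opening: 0.797
finger_force: 0.0
```

carry_out([
  [[0, 0, -1], [0, 0, 0], 0.2],
  [[0, 0, -3], [0, 0, 0], 0.2],
  [[0, 0, -6], [0, 0, 0], 0.2],
  [[0, 0, -10], [0, 0, 0], 0.2],
  [[0, 0, -14], [0, 0, 0], 0.2],
  [[-4, 0, -17], [0, 0, 0], 0.2],
  [[-8, 0, -18], [0, 0, 0], 0.2],
  [[-12, 0, -18], [0, 0, 0], 0.2],
  [[-16, 0, -18], [0, 0, 0], 0.2],
  [[-18, 0, -18], [0, 0, 0], 0.2],
  [[-18, 0, -18], [0, 0, 0], 0.2],
])

```text
clock: 14.4
tool_pos: [0.4506, -0.4596, 0.2448]
eef_rot: [0.713, 0.701, -0.001, 0.001]
contact_force: [1.3, 0.1, -0.8]
opening: 0.799
finger_force: 0.0
```

```bash
python3 - <<'E'
from plant import r
from h import *
s=r.snapshot("top");c=r.snapshot("scene");st=r.get_state();print(st["tool_pos"],st["contact_force"],st["clock"],st["opening"])
a=cv2.resize(s["image"][90:380,180:600],(420,290));b=c["image"][100:390,150:470]
cv2.imwrite("pics/t7.png",np.hstack([a,b])[...,::-1])
E
```

```text
[ 0.45236244 -0.45473721  0.24495534] [ 3.20550733e-05 -6.10609569e-01 -8.80172169e-02] 14.5 0.7964232653060909
```

View pics/t7.png

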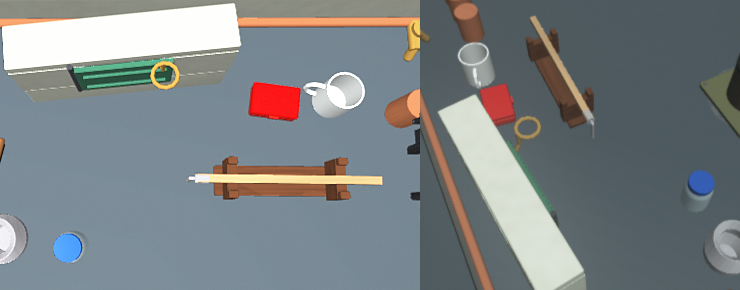

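The pole lies across both forks with the hook down (crop (195,179) to (382,181)), the flap is shut, the jar is standing and the gripper is clear.

```bash
python3 -c "
from plant import r
print(r.finish_job())"
```

```text
the job is handed in; nothing more can be done
None
```

The flap was swung shut with the hook in the ring, the pole is back across both forks with its hook down, and the jar is standing; I handed the job in at about 14.5 s, and no verdict was returned.

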